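# Change the batch in a UV curing box, with an RCD trip test

### The arm

A 7-joint arm with a two-finger parallel gripper is mounted at the origin on the work surface. World frame = base frame: x ahead of the robot, y to its left, z up, the work surface at z = 0. Lengths are in mm, angles in rad, forces in N, time in s.
With the tool pointing down it reaches from about 350 to 900 mm from the base axis. Payload 7.2 kg.
Tool frame: the origin (TCP) lies between the finger pads; the fingertips stand r.tips_ahead ahead of it and the grasp point (between the pads) lies 11 mm behind it (r.tips_ahead is the distance from the TCP to the fingertips, in mm); z points along the fingers, y is the line along which they close (so a half turn about z gives the same grasp; the last joint's range is limited). The gripper opens to 88 mm and grips with 3 to 60 N. Pads are 20 mm wide; open, the fingers measure 115 mm over their backs; the gripper's body (75 mm by 178 mm) begins 61 mm behind the grasp point.
Start: joints at [1.109, 0.411, -0.013, 1.596, 0.006, 1.134, -0.082], TCP at [239.801, -577.169, 230.653] pointing down, gripper open.
Joint ranges: [-2.95, 2.95], [-0.29, 1.99], [-1.47, 1.44], [0.14, 2.54], [-1.03, 4.17], [0.13, 1.85], [-2.86, 2.86]. Speed limits (rad/s): [2.39, 2.39, 3.01, 3.01, 3.14, 3.14, 3.14].

### API

Orientations are given as [roll, pitch, yaw] about the fixed x, y, z axes, in that order (R = Rz(yaw) Ry(pitch) Rx(roll)).
In Python, from bench import r, viewer gives the robot as it stands.
- The arm moves only by the tool play_rows, never from a script. Its argument "deltas" is a list of rows, each a list of 5 numbers: the finger opening in cm, from 0 to 8.78, then the shift along the tool's x, y, z in cm, then the turn about the tool's z in rad. A call has 1 to 10 rows; each row is the pose to reach, as a shift and turn from the pose commanded when the call began, along the tool's axes at that moment; what a row does not reach only later rows make up. A row lasts 1/8 s, in which the tool goes at most 62.5 mm and 10.7 degrees, less where a joint would pass 70% of its speed; a pose out of reach is approached as far as the arm can. A call with a gripper value outside its range is refused whole. The fingers move at their own pace and stop on an object; "force" is the grip in N (left out, the last holds). Time passes only in rows, so rows that repeat a pose let the fingers close. It gives the time, the measured TCP pose, the force, the opening and the grip force at its end, in the units of the state.
- r.sense(): the state, without advancing time (a new reading comes with each control period).
- viewer.snapshot(name): name is "scene" or "top"; returns the picture (400x640x3 uint8, red, green, blue); there is no depth.
- viewer.camera_params(name): a dict with "intrinsics" (3x3 intrinsics, pixels), "distortion" ([k1, k2, p1, p2, k3] as OpenCV has them; the pictures are not rectified), "R" (3x3) and "t" (3): a world point X has camera coordinates R X + t. Camera axes: x right, y down, z forward; pixel columns grow to the right and rows downward; lengths in mm; the calibration is good to about 2 mm. A picture is of the moment at which its call begins. camera_params takes no time and is no camera call.
- r.job_done(): hands the job in; it is judged then, once.
Trained networks look in the newest picture that a camera, given by its name, has taken for a name from the list of things; names that differ only in an ending like _2 or _b are one class to them, and where a whole thing is asked for, a point or a joint stands for the part that bears it (a point fixed in the world has none). Each returns a list of dicts, best first, with "score" (0 to 1); they miss things now and then, are a little off and sometimes report something else, mostly with a low value. They report only what shows in the picture. A call takes as long as a camera call. They do not tell look-alikes from the thing itself.
- viewer.search_frame(camera, name): "rect" ([centre column, centre row, width, height] in pixels, round what is visible of it).
- viewer.masks_of(camera, name): "region" (400x640 bool, what is visible of it) and "rect" ([centre column, centre row, width, height] in pixels, round what is visible of it).
- viewer.pinpoint(camera, name): "location" ([column, row] in pixels: a listed point, or the origin of a listed thing).
The state is a dict: "clock": time; "joint_pos": joint angles; "qvel": joint speeds; "joint_efforts": joint torques, N m; "ee_pos": TCP position; "ee_rot": TCP orientation; "force": force on the tool from outside, world axes, zero at the start; "moment": the same for the moment, N m; "width": opening from 0.0 (shut) to 1.0 (fully open); "finger_force": force on a finger pad.
Only numpy, scipy, OpenCV 4.12 (cv2) and the standard library are available. Lean on these libraries where they do the work, as an engineer would, in place of code of your own. Each camera call takes 0.05 s, during which the arm holds its last target. There are 200 camera calls.

### The job

Change over the batch in the UV curing box, which is live and shut: press the test button of the RCD on the bench supply unit so that its lever trips, and with the power off slide the amber cover open. Move the finished specimen blocks from the chamber to the steel tray and every block from the paper pad into the chamber, all lying flat on the floor, specimen face up and not stacked, then slide the cover fully shut and only after that lift the RCD's lever back up to on. Never have the cover open while the lever is on, and leave the other things on the bench where they are.

Things in the scene. Friction and masses are not known exactly. Their poses are not given: they have to be found in the camera images.
- supply: bench supply unit, fixed: cream wedge console, 170 mm deep (x), 150 wide (y); its top slopes up away from the robot at 0.28 rad, from 45 mm high in front to 94 at the back. Origin: centre of its underside, x to its high back, z up. An RCD stands 10 mm proud in mid-face: a nose 45 mm long up-slope, 72 wide, its top centred at (-18, 0, 75) mm. Socket outlets are above it, bare slope below.
- button_top (a point): centre of the top of the RCD's test button: grey, 13 mm across, 11 mm proud of the nose, 20 mm to the -y side and 9 mm down-slope of the nose's middle (the lever is on the +y half). The point's z axis is the slope's normal, tilted 0.28 rad from vertical towards the robot; its x axis points up-slope.
- test_button (a joint): travel of the test button along the slope's normal, m: 0 released, 0.0055 fully down. It springs back. Pressed down 3 to 5 mm (3 to 4 N) it frees the latch and the sprung lever drops at once.
- lever_tip (a point): middle of the tip of the RCD's lever, a black paddle 20 mm wide, 6 thick, 28 long from its pivot, which is 14 mm to the +y side of the nose's middle, 2 mm below its top. On, it leans 0.5 rad up-slope from the slope's normal (tip 13 mm up-slope of the pivot); tripped, 0.5 rad down-slope (tip 13 mm down-slope, 22 mm above the nose). Axes turn with the lever: z is the slope's normal when on.
- rcd_lever (a joint): angle of the RCD's lever, rad: 0 to 0.07 on (up, latched), 1.0 tripped (dropped towards the robot). A spring of about 1 N at the tip pulls it down; to reset it, push it up-slope to its stop at 0, where it latches (up to about 3 N at the tip; the button dips as it latches). Let go before that, it drops again.
- curing_box: UV curing box, fixed: white case 150 mm deep (x), 70 high, long along its y. The +y end is the chamber, open on top: 134 (x) by 210 mm (y) inside, walls 8 mm, rim 70 mm and floor 24 mm above the table; the -y end is the closed electronics housing, 222 mm long, flat on top at rim height. Origin: on the table under the chamber's middle; z up, y along the cover's slide.
- chamber (a point): centre of the chamber's floor, axes as the curing box.
- cover_grip (a point): middle of the top edge of the cover's grip: a black upright fin 74 mm long (box's x), 12 thick (box's y), 30 high, top edge 106 mm above the table. It stands on the flat amber cover, 222 mm long and 5 thick, that lies on the chamber's rim, 82 mm to the +y side of the cover's middle. Axes as the curing box.
- cover (a joint): slide of the cover, m: 0 fully shut, 0.215 fully open. Opening moves it along the box's -y, over the electronics housing. It slides with about 1.5 N of friction and stays where it is left.
- block1: a resin specimen block still to be cured: a honey-coloured disc, 40 mm in diameter and 22 mm high, about 40 g, with a dark specimen in its upper face. Origin: centre of its underside; z points out of the specimen face. It starts on the paper pad, specimen face up. Two to four are there, the others absent.
- block2: a resin specimen block still to be cured: a honey-coloured disc, 40 mm in diameter and 22 mm high, about 40 g, with a dark specimen in its upper face. Origin: centre of its underside; z points out of the specimen face. It starts on the paper pad, specimen face up. Two to four are there, the others absent.
- block3: a resin specimen block still to be cured: a honey-coloured disc, 40 mm in diameter and 22 mm high, about 40 g, with a dark specimen in its upper face. Origin: centre of its underside; z points out of the specimen face. It starts on the paper pad, specimen face up. Two to four are there, the others absent.
- block4: a resin specimen block still to be cured: a honey-coloured disc, 40 mm in diameter and 22 mm high, about 40 g, with a dark specimen in its upper face. Origin: centre of its underside; z points out of the specimen face. It starts on the paper pad, specimen face up. Two to four are there, the others absent.
- cured1: a finished resin specimen block, the same in size and look (40 mm in diameter, 22 mm high, about 40 g; origin: centre of its underside, z out of the specimen face). It starts on the floor of the curing chamber, specimen face up, under the cover. Two or three are there, the other absent.
- cured2: a finished resin specimen block, the same in size and look (40 mm in diameter, 22 mm high, about 40 g; origin: centre of its underside, z out of the specimen face). It starts on the floor of the curing chamber, specimen face up, under the cover. Two or three are there, the other absent.
- cured3: a finished resin specimen block, the same in size and look (40 mm in diameter, 22 mm high, about 40 g; origin: centre of its underside, z out of the specimen face). It starts on the floor of the curing chamber, specimen face up, under the cover. Two or three are there, the other absent.
- tray: open steel tray, fixed, at the right of the pad: 170 mm (x) by 115 mm (y) outside, walls 3 mm thick and 16 mm high, floor 3 mm above the table. Origin: centre of its underside.
- tray_in (a point): centre of the tray's inner floor, axes as the tray.
- pad: sheet of white absorbent paper board, fixed, 130 mm (x) by 360 mm (y, from -215 to +145 mm of its origin), 2 mm thick. Origin: under its middle in x. The blocks stand on it.
- petri: clear flat dish, 56 mm in diameter, 10 mm high, at the -y end of the pad. Origin: centre of its underside. It is not part of the job.
- oil_bottle: small amber bottle, 28 mm in diameter, 62 mm high, on the table at the left, nearer than the supply unit. Origin: centre of its underside. It is not part of the job.
- slide_box: white box for microscope slides, 85 by 100 by 32 mm high, at the right, nearer than the tray. Origin: centre of its underside. It is not part of the job.
- stain_jar: glass jar, 60 mm in diameter, 85 mm high, on the table at the left, nearer than the supply unit. Origin: centre of its underside. It is not part of the job.
Things that resemble listed ones, but are neither listed nor needed, are in the scene too. Leave any purple or red look-alike of the block3 alone.

How it is judged (in metres and radians):
On the way, in this order (a step that is already met when the one before it is completed fails the run):
1. the test button is pressed while the lever is still on (value of joint test_button above 0.0008 m and value of joint rcd_lever below 0.3 rad).
2. the lever has dropped to tripped (value of joint rcd_lever above 0.85 rad), for 0.1 s.
3. with the lever tripped, every finished block lies in the tray and every block from the pad on the chamber's floor, flat, specimen face up, let go (value of joint rcd_lever above 0.85 rad and x of block1 in the frame of chamber between -0.055 and 0.055 m and y of block1 in the frame of chamber between -0.093 and 0.093 m and z of each of block1, block2, block3, block4 in the frame of chamber below 0.006 m and angle between each of block1, block2, block3, block4, cured1, cured2, cured3's own z axis and vertical below 0.15 rad and x of block2 in the frame of chamber between -0.055 and 0.055 m and y of block2 in the frame of chamber between -0.093 and 0.093 m and x of block3 in the frame of chamber between -0.055 and 0.055 m and y of block3 in the frame of chamber between -0.093 and 0.093 m and x of block4 in the frame of chamber between -0.055 and 0.055 m and y of block4 in the frame of chamber between -0.093 and 0.093 m and x of cured1 in the frame of tray_in between -0.072 and 0.072 m and y of cured1 in the frame of tray_in between -0.045 and 0.045 m and z of each of cured1, cured2, cured3 in the frame of tray_in below 0.006 m and x of cured2 in the frame of tray_in between -0.072 and 0.072 m and y of cured2 in the frame of tray_in between -0.045 and 0.045 m and x of cured3 in the frame of tray_in between -0.072 and 0.072 m and y of cured3 in the frame of tray_in between -0.045 and 0.045 m and linear speed of each of block1, block2, block3, block4, cured1, cured2, cured3 below 0.02 m/s and contact force between the fingers and block1 below 0.1 N and contact force between the fingers and block2 below 0.1 N and contact force between the fingers and block3 below 0.1 N and contact force between the fingers and block4 below 0.1 N and contact force between the fingers and cured1 below 0.1 N and contact force between the fingers and cured2 below 0.1 N and contact force between the fingers and cured3 below 0.1 N), for 0.2 s.
4. with the lever still tripped, the cover is fully shut (value of joint rcd_lever above 0.85 rad and value of joint cover below 0.006 m), for 0.2 s.
5. the lever is back up at on (value of joint rcd_lever below 0.15 rad), for 0.2 s.
At the end, for the whole second after the job is handed in: the lever is on (under 0.15 rad), the test button released, the cover fully shut (under 6 mm), every finished block lies in the tray and every block from the pad in the chamber, flat on the floor (within 6 mm and 0.15 rad), specimen face up, at rest (value of joint rcd_lever below 0.15 rad and value of joint cover below 0.006 m and value of joint test_button below 0.001 m and x of block1 in the frame of chamber between -0.055 and 0.055 m and y of block1 in the frame of chamber between -0.093 and 0.093 m and z of each of block1, block2, block3, block4 in the frame of chamber below 0.006 m and angle between each of block1, block2, block3, block4, cured1, cured2, cured3's own z axis and vertical below 0.15 rad and x of block2 in the frame of chamber between -0.055 and 0.055 m and y of block2 in the frame of chamber between -0.093 and 0.093 m and x of block3 in the frame of chamber between -0.055 and 0.055 m and y of block3 in the frame of chamber between -0.093 and 0.093 m and x of block4 in the frame of chamber between -0.055 and 0.055 m and y of block4 in the frame of chamber between -0.093 and 0.093 m and x of cured1 in the frame of tray_in between -0.072 and 0.072 m and y of cured1 in the frame of tray_in between -0.045 and 0.045 m and z of each of cured1, cured2, cured3 in the frame of tray_in below 0.006 m and x of cured2 in the frame of tray_in between -0.072 and 0.072 m and y of cured2 in the frame of tray_in between -0.045 and 0.045 m and x of cured3 in the frame of tray_in between -0.072 and 0.072 m and y of cured3 in the frame of tray_in between -0.045 and 0.045 m and linear speed of each of block1, block2, block3, block4, cured1, cured2, cured3 below 0.02 m/s); the robot touches nothing.
It fails at once if the cover is open by more than 20 mm while the lever is on (above the middle of its throw) (value of joint cover above 0.02 m and value of joint rcd_lever below 0.5 rad).
It fails at once if one of the other things on the bench is moved by more than 30 mm (distance of any of petri, oil_bottle, slide_box, stain_jar from where it was at the start of the episode above 0.03 m).
Of cured1, cured2, cured3 only 2 to 3 are there at a start; the rules pass over those that are not, and their reading is None.
Of block1, block2, block3, block4 only 2 to 4 are there at a start; the rules pass over those that are not, and their reading is None.
At some moment in a run one of block1, block2, block3, block4 may be knocked a few centimetres aside while the robot is not near it.
It also fails if it takes over 210 s, if anything falls off the work surface, if the arm or the gripper's body presses on something with over 40 N, if the wrist force passes 120 N, or if a joint passes its speed limit or range.

## Working session

There is one attempt and no reset: what is moved stays moved. The work goes in short steps, Python scripts to look and compute and a tool call to move; the robot and the scene stay as the last step left them, time stands still between calls to the robot, and variables do not carry over. Pictures are saved under pics/ and viewed, at most 14 in all, crops included, and the job is handed in when it is done.

Besides the shell and the picture viewer there is one more tool, called after "Emit:" as name(argument=value, ...), one argument or row to a line, values as JSON. play_rows: Moves the arm, as the interface text tells. Its arguments: {"type":"object","properties":{"deltas":{"type":"array"},"force":{"type":"number"}},"required":["deltas"]}

```bash
ls; mkdir -p pics; python3 - <<'E'
from bench import r, viewer
import cv2
for n in("scene","top"):
    im=viewer.snapshot(n); cv2.imwrite(f"pics/{n}0.png",im[:,:,::-1])
    p=viewer.camera_params(n); print(n,p)
print(r.sense(), r.tips_ahead)
E
```

```text
pics
scene {'intrinsics': array([[487.89664266,   0.        , 318.13570617],
       [  0.        , 487.89664266, 191.5184359 ],
       [  0.        ,   0.        ,   1.        ]]), 'distortion': array([-0.06039314,  0.        ,  0.        ,  0.        ,  0.        ]), 'R': array([[ 0.77568004,  0.63108546, -0.00718418],
       [ 0.51516563, -0.63969435, -0.57043449],
       [-0.3645886 ,  0.43877361, -0.82131168]]), 't': array([-365.000596  , -196.92080293, 1608.79177068])}
top {'intrinsics': array([[512.50965888,   0.        , 312.95530886],
       [  0.        , 512.50965888, 197.54404887],
       [  0.        ,   0.        ,   1.        ]]), 'distortion': array([0.04546647, 0.        , 0.        , 0.        , 0.        ]), 'R': array([[ 0.00331039, -0.99992238,  0.01201163],
       [-0.99725815, -0.00418909, -0.07388255],
       [ 0.07392714, -0.01173411, -0.99719461]]), 't': array([ -24.90939529,  501.15525742, 1189.57460835])}
{'clock': 0.1, 'joint_pos': array([ 1.10879239,  0.41182078, -0.01269351,  1.59692735,  0.00557694,
        1.13428765, -0.08220863]), 'qvel': array([ 0.00032022, -0.00245384, -0.00025307, -0.00141388, -0.00043362,
       -0.00015001, -0.00087632]), 'joint_efforts': array([ 3.47616711e-03, -5.89095426e+01,  6.44371714e-01, -2.91708899e+01,
       -5.37089235e-02,  1.45057242e-02,  3.88190267e-05]), 'ee_pos': array([ 239.61482773, -576.78263878,  229.90621606]), 'ee_rot': array([-3.14018740e+00,  8.55365618e-05,  3.93792665e-01]), 'force': array([0.19911336, 0.01787503, 0.38713802]), 'moment': array([0.01676315, 0.01230689, 0.07759086]), 'finger_force': 0.0, 'width': 1.0001588109201298} 8.0
```

View pics/scene0.png

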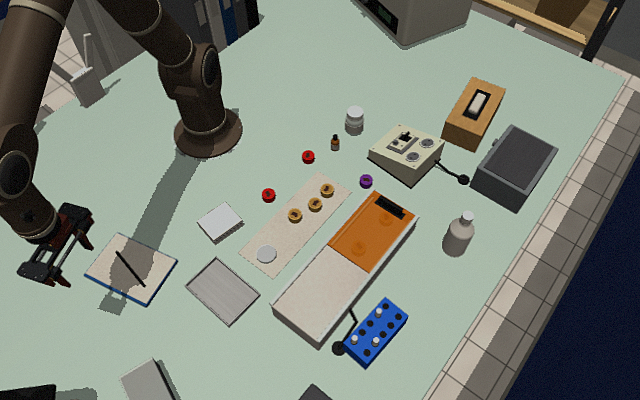

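View pics/top0.png

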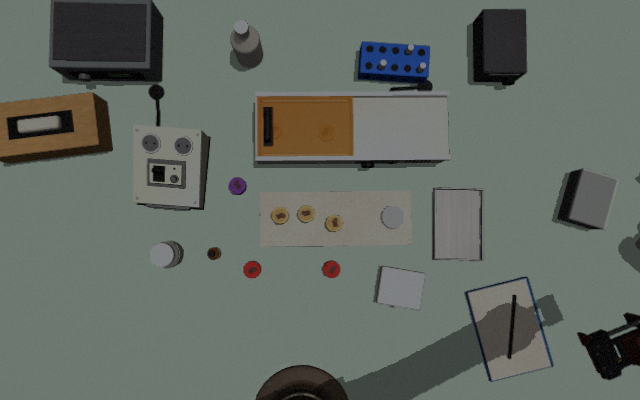

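The pictures show three honey-coloured blocks on the pad, at top pixels (280,216), (306,214) and (334,223). The red discs at (252,270) and (331,270) and the purple one at (237,186) are look-alikes standing off the pad. At least two cured blocks show under the cover, near (277,131) and (326,132). The RCD is at (166,174), with its black lever at (158,173) and grey button at (174,179).

```bash
cat > h.py <<'E'
import numpy as np, cv2
from bench import r, viewer
def w(cam,px,z):
    p=viewer.camera_params(cam)
    u=cv2.undistortPoints(np.array(px,float).reshape(1,1,2),p["intrinsics"],p["distortion"])[0,0]
    R,t=p["R"],p["t"]; c=-R.T@t; d=R.T@np.array([u[0],u[1],1])
    return c+d*(z-c[2])/d[2]
def tri(a,b): # pixels in scene, top
    A=[];B=[]
    for cam,px in(("scene",a),("top",b)):
        q0=w(cam,px,0);q1=w(cam,px,100);d=(q1-q0)/np.linalg.norm(q1-q0)
        P=np.eye(3)-np.outer(d,d);A.append(P);B.append(P@q0)
    return np.linalg.lstsq(np.vstack(A),np.hstack(B),rcond=None)[0]
def proj(cam,X):
    p=viewer.camera_params(cam)
    return cv2.projectPoints(np.array(X,float).reshape(-1,1,3),cv2.Rodrigues(p["R"])[0],p["t"],p["intrinsics"],p["distortion"])[0].reshape(-1,2)
def pose():
    s=r.sense(); return s["clock"],s["ee_pos"].round(1),s["ee_rot"].round(3),s["force"].round(1),round(s["width"],3)
E
python3 - <<'E'
from h import *
np.set_printoptions(suppress=True,precision=1)
im=viewer.snapshot("top")
cv2.imwrite("pics/top1.png",np.hstack([cv2.resize(im[110:220,125:225],None,fx=4,fy=4),cv2.resize(im[85:195,250:350],None,fx=4,fy=4)])[:,:,::-1])
viewer.snapshot("scene")
Z=dict(supply=0,button_top=80,lever_tip=95,cover_grip=106,chamber=24,tray_in=3,pad=0,petri=0,curing_box=0,tray=0,block1=2,cured1=24)
for n,z in Z.items():
    o={}
    for c in("top","scene"):
        for d in viewer.pinpoint(c,n)[:8]:
            print(n,c,round(d["score"],2),np.array(d["location"]),w(c,d["location"],z)[:2])
            o.setdefault(c,d["location"])
    if len(o)==2: print("   tri",tri(o["scene"],o["top"]))
E
```

```text
supply top 0.59 [176.1 168.5] [570.8 303.9]
supply scene 0.87 [403.3 155.9] [559.2 319.2]
   tri [568.  297.6  27.3]
button_top top 0.51 [173.7 178.6] [537.7 288.2]
lever_tip top 0.5 [153.1 169.7] [555.5 329.6]
lever_tip scene 0.58 [408.4 137.7] [564.8 315.4]
   tri [557.4 335.4  72.3]
cover_grip top 0.95 [267.3 122.1] [661.2  79.2]
cover_grip scene 0.83 [391.2 199.3] [653.5  90.9]
   tri [658.   78.6 124.1]
chamber top 0.74 [166.5 253. ] [370.9 315.1]
chamber top 0.16 [302.6 133. ] [653.9   2.1]
chamber scene 0.69 [328.5 189.1] [464.6  56.2]
   tri [ 312.7  370.3 -418. ]
tray_in top 0.57 [460.2 228.4] [ 430.3 -373.4]
tray_in scene 0.87 [221.4 290.8] [ 439.4 -367.4]
tray_in scene 0.4 [329.4 190.6] [461.2  65.2]
   tri [ 434.2 -370.3    0.7]
pad top 0.77 [321.2 219. ] [451.4 -43.1]
pad top 0.23 [457.9 222.3] [ 444.9 -369.1]
pad scene 0.7 [302.9 213.8] [450.9 -46.4]
   tri [450.5 -44.1  -3.1]
petri top 0.7 [394.1 214. ] [ 464.  -217.3]
petri top 0.47 [322.7 218. ] [453.8 -46.7]
petri scene 0.79 [267.2 254.6] [ 460.  -210.5]
petri scene 0.51 [334.9 148.8] [372.2 206. ]
petri scene 0.24 
[... 265 characters left out ...]
 0.95 [370.6 240.8] [657.2   4.6]
   tri [657.2   3.6   1.3]
tray top 0.84 [459.4 225.2] [ 438.  -372.6]
tray scene 0.68 [223.4 291.7] [ 444.1 -365.2]
   tri [ 441.3 -368.6    2.1]
block1 top 0.82 [235.6 186.2] [528.9 161.5]
block1 top 0.81 [333.7 226.6] [433.3 -72.8]
block1 top 0.71 [305.3 215. ] [460.7  -5.1]
block1 top 0.7 [330.9 267.9] [335.8 -66.2]
block1 top 0.61 [253.5 269.7] [331.2 116.5]
block1 top 0.56 [280.8 215. ] [460.5  53.2]
block1 scene 0.64 [327.9 189.3] [454.3  66.7]
block1 scene 0.63 [305.9 159. ] [327.6 114.5]
block1 scene 0.55 [268.7 197.4] [335.  -67.2]
block1 scene 0.46 [290.6 217.9] [433.1 -80.4]
block1 scene 0.43 [315.4 207.2] [465.7  -6.7]
   tri [490.6 112.8  11.7]
```

View pics/top1.png

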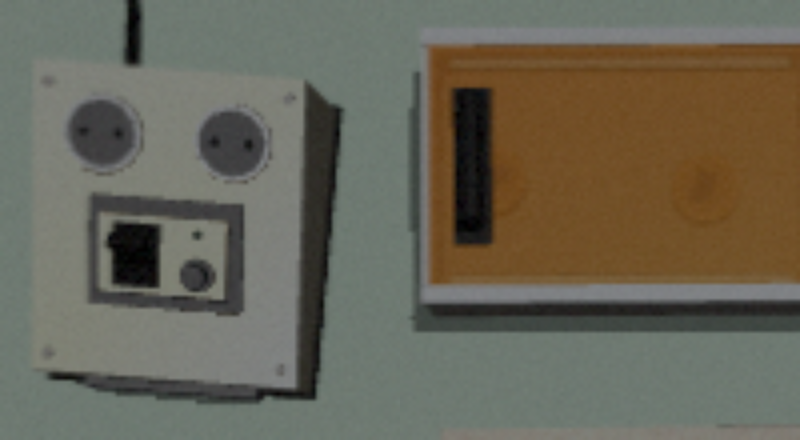

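The crop shows the button at top pixel (174.3,178.8), the lever left of it, the grip centred at about (268,126), and cured blocks at about (275,131) and (326,132). Next I fit the fixtures' poses.

```bash
python3 - <<'E'
from h import *
from scipy.optimize import least_squares
np.set_printoptions(suppress=True,precision=2)
def fit(L,P,x0):
    L=np.array(L,float);P=np.array(P,float)
    def W(v):
        c,s=np.cos(v[2]),np.sin(v[2]);return L@np.array([[c,s,0],[-s,c,0],[0,0,1]])+[v[0],v[1],0]
    f=least_squares(lambda v:(proj("top",W(v))-P).ravel(),x0);print(f.x,f.fun.reshape(-1,2).round(1).tolist());return f.x
# supply
v=fit([[85,75,94],[85,-75,94],[-85,-75,45],[-85,75,45],],[[133.2,125.5],[201.5,130.5],[199.5,207],[132.5,202.5]],[568,300,0])
c,s=np.cos(v[2]),np.sin(v[2]);Rz=np.array([[c,-s,0],[s,c,0],[0,0,1]])
n=np.array([-np.sin(.28),0,np.cos(.28)]);u=np.array([np.cos(.28),0,np.sin(.28)]);y=np.array([0,1.,0]);o=np.array([v[0],v[1],0])
N=np.array([-18,0,75])
pts=dict(button=N-9*u-20*y+11*n, piv=N+14*y-2*n)
pts["tip_on"]=pts["piv"]+28*(np.cos(.5)*n+np.sin(.5)*u); pts["tip_off"]=pts["piv"]+28*(np.cos(.5)*n-np.sin(.5)*u)
for k,p in pts.items():
    X=o+Rz@p;print(k,X,proj("top",X),proj("scene",X))
print("normal",Rz@n)
b=fit([[75,113,70],[-75,113,70]],[[255.2,92.5],[255.2,160.7]],[657,3,0])
for px in((255.2,92.5),(255.2,160.7),(449,93),(449,160)):print(w("top",px,70))
print("grip",w("top",(268,126),106))
print("pad",[w("top",p,2)[:2] for p in((261,193),(411,191),(411,244),(260,247))])
print("tray",[w("top",p,16)[:2] for p in((433,188),(482,188),(482,260),(433,260))])
for nm,z in(("block1",13),("cured1",35),("petri",5)):
  for d in viewer.masks_of("top",nm):
    m=d["region"];
    if not m.any(): continue
    ys,xs=np.nonzero(m);cxy=(xs.min()+xs.max())/2,(ys.min()+ys.max())/2
    print(nm,round(d["score"],2),m.sum(),np.array(cxy),w("top",cxy,z)[:2])
E
```

```text
[565.01 306.91  -0.07] [[-0.1, -0.6], [-0.2, -0.3], [-0.4, 0.7], [0.6, 0.3]]
button [533.99 289.03  83.08] [[172.94 180.12]] [[394.51 140.57]]
piv [548.58 322.1   73.08] [[159.35 174.04]] [[404.11 138.6 ]]
tip_on [554.68 321.67 100.4 ] [[156.02 169.78]] [[406.96 133.68]]
tip_off [528.94 323.47  92.98] [[155.89 181.83]] [[399.84 130.95]]
normal [-0.28  0.02  0.96]
[660.05  -3.55   0.01] [[0.0, 1.5], [-0.0, -1.5]]
[737.37 110.24  70.  ]
[580.55 108.64  70.  ]
[ 738.55 -332.85   70.  ]
[ 584.16 -330.84   70.  ]
grip [652.5   77.63 106.  ]
pad [array([512.84, 100.88]), array([ 519.18, -257.9 ]), array([ 392.83, -256.45]), array([384.52, 101.8 ])]
tray [array([ 525.29, -307.13]), array([ 525.75, -422.6 ]), array([ 356.68, -418.79]), array([ 356.02, -304.57])]
block1 0.77 256 [331.5 268.5] [335.11 -67.11]
block1 0.72 253 [251.5 268.5] [334.73 120.03]
block1 0.62 247 [237.  185.5] [529.49 156.73]
block1 0.56 225 [333. 223.] [441.61 -70.62]
block1 0.49 216 [306. 213.] [464.98  -6.78]
block1 0.47 223 [279. 215.] [460.02  56.92]
petri 0.71 428 [393.5 216. ] [ 459.03 -215.02]
```

Fit results, in world mm. Button at about (536.5,287,83). Box at about (658,0). Fin at about (657,79). Pad blocks at (460,57), (465,-7) and (441,-71). Tray centre at about (441,-366). Button candidates in the top picture were the grey button (174,179), the small dot (174,169), the sockets (150,143) and (183,145), and the lever (158,173). The description and the crop both point to (174,179). I'm moving there.

Emit:
play_rows(
  deltas=[
    [0,60.3,-68.5,2.0,0.394],
    [0,60.3,-68.5,2.0,0.394],
    [0,60.3,-68.5,2.0,0.394],
    [0,60.3,-68.5,2.0,0.394],
    [0,60.3,-68.5,2.0,0.394],
    [0,60.3,-68.5,2.0,0.394],
    [0,60.3,-68.5,2.0,0.394],
    [0,60.3,-68.5,2.0,0.394],
    [0,60.3,-68.5,2.0,0.394],
    [0,60.3,-68.5,2.0,0.394],
  ],
)

```text
clock: 2.8
ee_pos: [441.7, 16.2, 217.4]
ee_rot: [3.141, -0.001, -0.001]
force: [1.9, -0.5, 0.3]
width: 0.003
finger_force: 0.0
```

Emit:
play_rows(
  deltas=[
    [0,9.2,-27.1,2.0,0],
    [0,9.2,-27.1,2.0,0],
    [0,9.2,-27.1,2.0,0],
    [0,9.2,-27.1,2.0,0],
    [0,9.2,-27.1,2.0,0],
    [0,9.2,-27.1,2.0,0],
    [0,9.2,-27.1,2.0,0],
    [0,9.2,-27.1,7.0,0],
    [0,9.2,-27.1,9.0,0],
    [0,9.2,-27.1,9.0,0],
  ],
)

```text
clock: 4.05
ee_pos: [532.6, 283.7, 126.1]
ee_rot: [3.14, 0.002, -0.001]
force: [0.2, 0.8, 0.8]
width: 0.006
finger_force: 0.0
```

Emit:
play_rows(
  deltas=[
    [0,0.1,-0.3,1.5,0],
    [0,0.1,-0.3,3.0,0],
    [0,0.1,-0.3,3.2,0],
    [0,0.1,-0.3,3.2,0],
  ],
)

```text
clock: 4.55
ee_pos: [534.1, 288.4, 94.9]
ee_rot: [3.141, 0.0, -0.0]
force: [0.8, -0.1, -0.9]
width: 0.005
finger_force: 0.0
```

```bash
python3 - <<'E'
from h import *
a=viewer.snapshot("scene")[95:195,345:465]; b=viewer.snapshot("top")[110:210,125:225]
cv2.imwrite("pics/p2.png",np.hstack([cv2.resize(a,None,fx=3.6,fy=4),cv2.resize(b,None,fx=3.6,fy=4)])[:,:,::-1]); print(pose())
E
```

```text
(4.65, array([534.4, 288.6,  95.3]), array([-3.141, -0.   , -0.   ]), array([ 0.6, -0.9,  0.1]), 0.006)
```

View pics/p2.png

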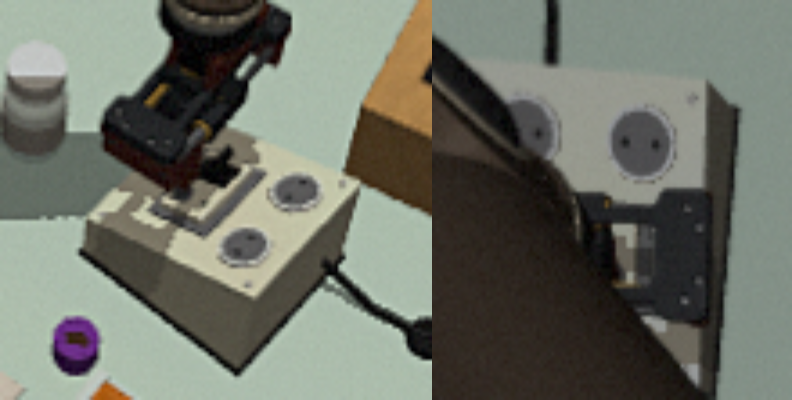

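The fingertip is over the button (scene crop around (180,190)) and clear of the lever. Pressing now.

Emit:
play_rows(
  deltas=[
    [0,0,0,0.3,0],
    [0,0,0,0.5,0],
    [0,0,0,0.7,0],
    [0,0,0,0.8,0],
    [0,0,0,0.9,0],
    [0,0,0,0.9,0],
  ],
)

```text
clock: 5.4
ee_pos: [535.1, 288.5, 86.8]
ee_rot: [-3.141, -0.002, -0.0]
force: [2.7, -0.3, 8.5]
width: 0.006
finger_force: 3.8
```

Emit:
play_rows(
  deltas=[
    [0,0,0,-6,0],
    [0,0,0,-10,0],
    [4,3,5,-10,0],
    [4,6,10,-10,0],
    [4,9,15,-10,0],
    [4,12.0,20.9,-10,0],
    [4,12.0,20.9,-10,0],
    [4,12.0,20.9,-10,0],
  ],
)

```text
clock: 6.4
ee_pos: [653.1, 79.7, 185.0]
ee_rot: [-3.141, 0.003, -0.001]
force: [0.2, 1.6, 0.4]
width: 0.457
finger_force: 0.0
```

```bash
python3 - <<'E'
from h import *
a=viewer.snapshot("scene")[95:245,325:465]; b=viewer.snapshot("top")[80:210,125:355]
cv2.imwrite("pics/p3.png",np.hstack([cv2.resize(a,(373,400)),cv2.resize(b,(420,400))])[:,:,::-1]); print(pose())
for c in("scene","top"):
  for d in viewer.pinpoint(c,"lever_tip")[:2]+viewer.pinpoint(c,"cover_grip")[:2]: print(c,d)
E
```

```text
(6.5, array([653. ,  81.7, 185.7]), array([-3.14e+00,  1.00e-03,  3.00e-03]), array([-0.5,  0.7, -0.3]), 0.454)
scene {'location': [222.8, 294.2], 'score': 0.18}
scene {'location': [394.5, 197.2], 'score': 0.71}
top {'location': [153.5, 182.4], 'score': 0.44}
top {'location': [215.8, 253.7], 'score': 0.74}
```

View pics/p3.png

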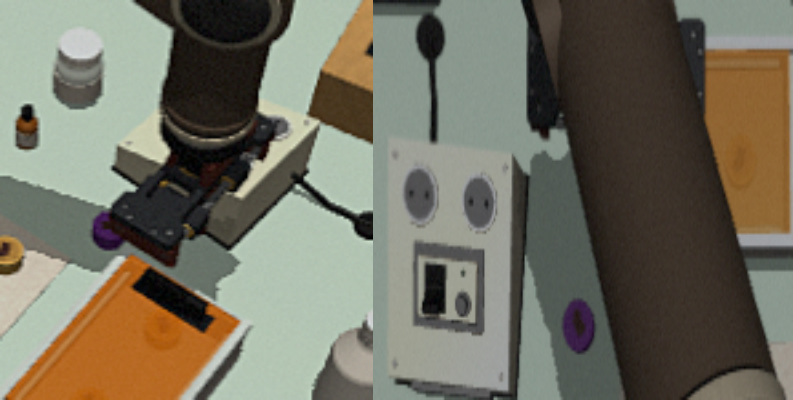

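The lever has tripped: its tip is now at about (153.5,182.4). Next I grip the fin.

Emit:
play_rows(
  deltas=[
    [4,0.2,0.2,4,0],
    [4,0.2,0.2,8,0],
    [4,0.2,0.2,9.2,0],
    [4,0.2,0.2,9.2,0],
    [0,0.2,0.2,9.2,0],
    [0,0.2,0.2,9.2,0],
    [0,0.2,0.2,9.2,0],
    [0,0.2,0.2,9.2,0],
    [0,0.2,0.2,9.2,0],
    [0,0.2,0.2,9.2,0],
  ],
  force=15,
)

```text
clock: 7.95
ee_pos: [656.7, 77.7, 94.9]
ee_rot: [-3.141, -0.002, 0.0]
force: [-0.6, 0.7, 6.6]
width: 0.135
finger_force: 15.0
```

Emit:
play_rows(
  deltas=[
    [0,0,2,0,0],
    [0,0,5,0,0],
    [0,0,8,0,0],
    [0,0,11,0,0],
    [0,0,14,0,0],
    [0,0,17,0,0],
    [0,0,20,0,0],
    [0,0,21.2,0,0],
    [0,0,21.6,0,0],
    [0,0,21.6,0,0],
  ],
)

```text
clock: 9.2
ee_pos: [659.1, -135.4, 95.0]
ee_rot: [-3.137, -0.006, 0.002]
force: [8.1, 8.2, -0.0]
width: 0.133
finger_force: 14.9
```

Emit:
play_rows(
  deltas=[
    [4,0,0,0,0],
    [4,0,0,0,0],
    [4,0,0,-6,0],
    [6,0,0,-11,0],
    [6,-5,5,-14,0],
    [6,-10,10,-14,0],
    [6,-15,15,-14,0],
    [6,-20,20,-14,0],
    [6,-22,22,-14,0],
    [6,-22,22,-14,0],
  ],
)

```text
clock: 10.45
ee_pos: [430.6, -363.8, 233.7]
ee_rot: [3.14, 0.003, -0.01]
force: [0.4, 0.7, 1.1]
width: 0.684
finger_force: 0.0
```

```bash
cat > look.py <<'E'
from h import *
import sys
np.set_printoptions(suppress=True,precision=1)
tag=sys.argv[1]; box=[int(v) for v in sys.argv[2].split(",")]
im=viewer.snapshot("top"); x0,y0,x1,y1=box; k=min(800/(x1-x0),600/(y1-y0))
cv2.imwrite(f"pics/{tag}.png",cv2.resize(im[y0:y1,x0:x1],None,fx=k,fy=k)[:,:,::-1]); print(pose(),"k",k)
seen=[]
for nm in ("block1","cured1"):
  for d in viewer.masks_of("top",nm):
    ys,xs=np.nonzero(d["region"])
    if not len(xs) or d["score"]<.25: continue
    c=(xs.min()+xs.max())/2,(ys.min()+ys.max())/2
    if any(np.hypot(c[0]-s[0],c[1]-s[1])<4 for s in seen): continue
    seen.append(c)
    print(nm,round(d["score"],2),len(xs),np.array(c),np.ptp(xs)+1,np.ptp(ys)+1,*[w("top",c,z)[:2] for z in (13,35,14)])
E
python3 look.py p4 240,80,500,275
```

```text
(10.5, array([ 432.8, -361.7,  233.8]), array([ 3.1,  0. , -0. ]), array([ 0.2,  0.3, -0.3]), 0.68) k 3.076923076923077
block1 0.8 231 [279.5 215. ] 18 17 [460.   55.7] [459.1  54.6] [460.   55.7]
block1 0.67 232 [333. 223.] 17 17 [441.6 -70.6] [441.1 -69.5] [441.6 -70.6]
block1 0.66 223 [237.5 185.5] 16 18 [529.5 155.6] [527.4 152.6] [529.4 155.4]
block1 0.6 218 [305.5 213. ] 16 17 [465.   -5.6] [464.   -5.7] [464.9  -5.6]
block1 0.49 214 [330.5 268.5] 16 18 [335.1 -64.8] [336.5 -63.7] [335.2 -64.7]
block1 0.49 250 [251.5 269. ] 18 17 [333.6 120. ] [335.  117.7] [333.6 119.9]
cured1 0.71 207 [272.5 129.5] 16 18 [664.1  74. ] [659.6  72.5] [663.9  74. ]
cured1 0.58 269 [325.  132.5] 19 18 [657.7 -51.4] [653.2 -50.6] [657.5 -51.3]
cured1 0.32 452 [393.5 216. ] 24 23 [ 458.7 -213.7] [ 457.9 -209.9] [ 458.7 -213.5]
```

View pics/p4.png

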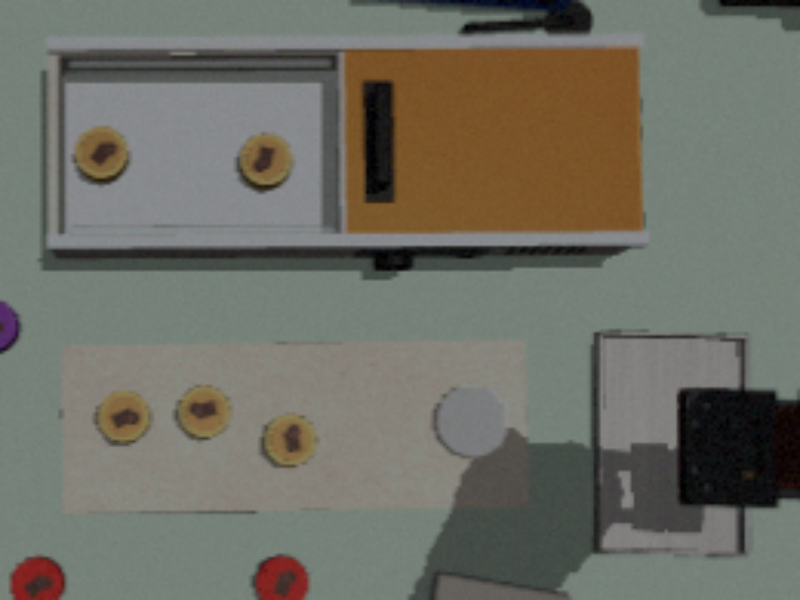

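The chamber holds two finished blocks, at about (272.8,130) and (326,132), and no third. The pad has three blocks at (280,215), (305,213) and (333,223). The other discs are the red and purple look-alikes. I'll grip along x with the tool yawed by 90°.

```bash
python3 - <<'E'
from h import *
np.set_printoptions(suppress=True,precision=2)
print(r.sense()["joint_pos"])
k=260/800
for p in((101,152),(265,158),(124,415),(204,409),(290,437)):
    px=(240+p[0]*k,80+p[1]*k); print(px,[w("top",px,z)[:2].round(1) for z in (46,24)])
print("floor",[w("top",(240+a*k,80+b*k),24)[:2].round(1) for a,b in((65,83),(323,83),(323,230),(65,230))])
print("tray floor/rim",[w("top",(240+a*k,80+b*k),16)[:2].round(1) for a,b in((597,333),(745,336),(745,553),(597,551))])
print("tray inner rim", [w("top",(240+a*k,80+b*k),16)[:2].round(1) for a,b in((603,340),(738,340))])
E
```

```text
[ 0.91  0.34 -0.39  1.72  0.14  1.11 -1.1 ]
(272.825, 129.4) [array([657.5,  71. ]), array([662.1,  72.5])]
(326.125, 131.35) [array([653.7, -52.8]), array([658.2, -53.6])]
(280.3, 214.875) [array([459. ,  52.1]), array([459.9,  53.3])]
(306.3, 212.925) [array([463.7,  -7.5]), array([464.7,  -7.5])]
(334.25, 222.025) [array([443. , -71.8]), array([443.6, -73. ])]
floor [array([715.6, 100.6]), array([717. , -98.3]), array([602.5, -98.3]), array([601.5,  99.5])]
tray floor/rim [array([ 524.8, -309.5]), array([ 522.9, -422.8]), array([ 357.3, -419.1]), array([ 358.2, -307. ])]
tray inner rim [array([ 519.4, -314.1]), array([ 519.8, -417.4])]
```

Emit:
play_rows(
  deltas=[
    [6,22.5,-43.4,4,1.571],
    [6,22.5,-43.4,4,1.571],
    [6,22.5,-43.4,4,1.571],
    [6,22.5,-43.4,4,1.571],
    [6,22.5,-43.4,4,1.571],
    [6,22.5,-43.4,4,1.571],
    [6,22.5,-43.4,4,1.571],
    [6,22.5,-43.4,4,1.571],
    [6,22.5,-43.4,4,1.571],
    [6,22.5,-43.4,4,1.571],
  ],
)

```text
clock: 11.85
ee_pos: [646.3, 54.3, 181.3]
ee_rot: [3.1, 0.014, -1.458]
force: [0.1, -1.1, -1.9]
width: 0.687
finger_force: 0.0
```

Emit:
play_rows(
  deltas=[
    [6,0,0,0,0],
    [6,0,0,0,0],
  ],
)

```text
clock: 12.1
ee_pos: [645.5, 51.9, 181.0]
ee_rot: [3.099, 0.014, -1.453]
force: [-0.5, -0.7, -0.4]
width: 0.683
finger_force: 0.0
```

```bash
python3 -c "
from h import *
print(pose(), r.sense()['joint_pos'].round(2))"
```

```text
(12.1, array([645.5,  51.9, 181. ]), array([ 3.099,  0.014, -1.453]), array([-0.5, -0.7, -0.4]), 0.683) [-0.58  0.58  0.66  1.59 -0.39  1.15 -2.85]
```

Joint 7 hit its range, so I turn the other way.

Emit:
play_rows(
  deltas=[
    [6,0,0,0,-1.5],
    [6,0,0,0,-1.5],
    [6,0,0,0,-1.5],
    [6,0,0,0,-1.5],
    [6,0,0,0,-1.5],
    [6,0,0,0,-1.5],
    [6,0,0,0,-1.5],
    [6,0,0,0,-1.5],
    [6,0,0,0,-1.5],
    [6,0,0,0,-1.5],
  ],
)

```text
clock: 13.35
ee_pos: [646.4, 49.0, 182.5]
ee_rot: [-3.13, 0.041, 0.036]
force: [-1.0, -0.7, 1.0]
width: 0.679
finger_force: 0.0
```

```bash
python3 -c "
from h import *
print(pose(), r.sense()['joint_pos'].round(2))"
```

```text
(13.35, array([646.4,  49. , 182.5]), array([-3.13 ,  0.041,  0.036]), array([-1. , -0.7,  1. ]), 0.679) [-0.34  0.52  0.29  1.57 -0.18  1.12 -1.54]
```

A 0.04 rad tilt remains in the commanded pose. That's small enough to work with, but I'll compute shifts with the true rotation.

```bash
cat > d.py <<'E'
# tool-frame shift (cm) and turn for world targets: x,y,z[,x,y,z...] yaw
from h import *
import sys
from scipy.spatial.transform import Rotation as Ro
s=r.sense(); R=Ro.from_euler("xyz",s["ee_rot"]).as_matrix()
a=[float(v) for v in sys.argv[1:]]; 
print(pose(),"turn %.3f"%((s["ee_rot"][2]-a[-1]+np.pi)%(2*np.pi)-np.pi), "j7 %.2f"%s["joint_pos"][6])
for i in range(0,len(a)-1,3): print(a[i:i+3],(R.T@(np.array(a[i:i+3])-s["ee_pos"])/10).round(2))
E
python3 d.py 657.5 71 150 1.571
```

```text
(13.35, array([646.4,  49. , 182.5]), array([-3.13 ,  0.041,  0.036]), array([-1. , -0.7,  1. ]), 0.679) turn -1.535 j7 -1.54
[657.5, 71.0, 150.0] [ 1.32 -2.12  3.23]
```

Emit:
play_rows(
  deltas=[
    [6,1.3,-2.1,3.2,-0.18],
    [6,1.3,-2.1,3.2,-0.36],
    [6,1.3,-2.1,3.2,-0.54],
    [6,1.3,-2.1,3.2,-0.72],
    [6,1.3,-2.1,3.2,-0.9],
    [6,1.3,-2.1,3.2,-1.08],
    [6,1.3,-2.1,3.2,-1.26],
    [6,1.3,-2.1,3.2,-1.44],
    [6,1.3,-2.1,3.2,-1.535],
    [6,1.3,-2.1,3.2,-1.535],
  ],
)

```text
clock: 14.6
ee_pos: [657.2, 72.2, 149.7]
ee_rot: [-3.1, -0.01, 1.573]
force: [-0.2, 0.2, -0.6]
width: 0.68
finger_force: 0.0
```

```bash
python3 d.py 657.5 71 80 657.5 71 36 1.571
```

```text
(14.6, array([657.2,  72.2, 149.7]), array([-3.1  , -0.01 ,  1.573]), array([-0.2,  0.2, -0.6]), 0.68) turn 0.002 j7 -0.20
[657.5, 71.0, 80.0] [-0.19  0.32  6.96]
[657.5, 71.0, 36.0] [-0.23  0.51 11.36]
```

Emit:
play_rows(
  deltas=[
    [6,-0.1,0.2,4,0],
    [6,-0.2,0.3,7,0],
    [6,-0.2,0.4,9.5,0],
    [6,-0.2,0.5,11,0],
    [6,-0.2,0.5,11.3,0],
    [3.2,-0.2,0.5,11.3,0],
    [3.2,-0.2,0.5,11.3,0],
    [3.2,-0.2,0.5,11.3,0],
    [3.2,-0.2,0.5,11.3,0],
    [3.2,-0.2,0.5,11.3,0],
  ],
  force=15,
)

```text
clock: 15.85
ee_pos: [658.2, 71.8, 37.5]
ee_rot: [-3.102, -0.01, 1.577]
force: [-0.7, -0.9, 6.7]
width: 0.45
finger_force: 15.0
```

```bash
python3 d.py 657.5 71 150 476 -364.5 150 476 -364.5 60 1.571
```

```text
(15.85, array([658.2,  71.8,  37.5]), array([-3.102, -0.01 ,  1.577]), array([-0.7, -0.9,  6.7]), 0.45) turn 0.006 j7 -0.21
[657.5, 71.0, 150.0] [  0.03  -0.52 -11.23]
[476.0, -364.5, 150.0] [-43.41 -18.93 -10.91]
[476.0, -364.5, 60.0] [-43.5  -18.57  -1.92]
```

Emit:
play_rows(
  deltas=[
    [3.2,0,-0.2,-4,0],
    [3.2,0,-0.4,-8,0],
    [3.2,0,-0.5,-12,0],
    [3.2,-6,-3,-12,0],
    [3.2,-12,-5.5,-12,0],
    [3.2,-18,-8,-12,0],
    [3.2,-24,-10.5,-12,0],
    [3.2,-30,-13,-11.5,0],
    [3.2,-36,-15.5,-11,0],
    [3.2,-42,-18,-11,0],
  ],
)

```text
clock: 17.1
ee_pos: [490.3, -335.4, 149.8]
ee_rot: [-3.099, -0.01, 1.577]
force: [1.6, 0.5, -1.4]
width: 0.452
finger_force: 14.9
```

```bash
python3 d.py  476 -364.5 80 476 -364.5 17 1.571
```

```text
(17.1, array([ 490.3, -335.4,  149.8]), array([-3.099, -0.01 ,  1.577]), array([ 1.6,  0.5, -1.4]), 0.452) turn 0.006 j7 0.52
[476.0, -364.5, 80.0] [-2.97 -1.15  7.01]
[476.0, -364.5, 17.0] [-3.03 -0.89 13.3 ]
```

Emit:
play_rows(
  deltas=[
    [3.2,-1.5,-1.0,0,0],
    [3.2,-1.5,-1.0,4,0],
    [3.2,-1.5,-0.9,8,0],
    [3.2,-1.5,-0.8,11,0],
    [3.2,-1.5,-0.7,12.6,0],
    [3.2,-1.5,-0.7,13.1,0],
    [3.2,-1.5,-0.7,13.1,0],
  ],
)

```text
clock: 17.98
ee_pos: [479.6, -347.8, 19.9]
ee_rot: [-3.101, -0.009, 1.577]
force: [-0.4, 0.3, -0.2]
width: 0.454
finger_force: 14.9
```

```bash
python3 d.py  476 -364.5 17 1.571
```

```text
(17.975, array([ 479.6, -347.8,   19.9]), array([-3.101, -0.009,  1.577]), array([-0.4,  0.3, -0.2]), 0.454) turn 0.006 j7 0.54
[476.0, -364.5, 17.0] [-1.67 -0.36  0.29]
```

Emit:
play_rows(
  deltas=[
    [3.2,-1.0,-0.2,0,0],
    [3.2,-1.6,-0.4,0,0],
    [3.2,-1.6,-0.4,0.2,0],
    [3.2,-1.6,-0.4,0.3,0],
    [5.2,-1.6,-0.4,0.3,0],
    [5.2,-1.6,-0.4,0.3,0],
    [5.2,-1.6,-0.4,0.3,0],
    [5.2,-1.6,-0.4,-4,0],
    [5.2,-1.6,-0.4,-10,0],
    [5.2,-1.6,-0.4,-13,0],
  ],
)

```text
clock: 19.23
ee_pos: [481.8, -365.6, 152.5]
ee_rot: [-3.103, -0.007, 1.577]
force: [-0.1, 0.4, -1.1]
width: 0.591
finger_force: 0.0
```

```bash
python3 look.py p5 240,80,500,275; python3 d.py  653.5 -52.5 150 1.571
```

```text
(19.275, array([ 483.1, -366.4,  155.7]), array([-3.1, -0. ,  1.6]), array([ 0.7, -1.6,  1.8]), 0.593) k 3.076923076923077
block1 0.81 250 [251. 269.] 19 17 [333.6 121.2] [335.  118.8] [333.6 121.1]
block1 0.78 191 [331.  268.5] 15 16 [335.1 -65.9] [336.5 -64.9] [335.2 -65.9]
block1 0.68 207 [279.5 215.5] 16 16 [458.8  55.7] [458.   54.6] [458.8  55.7]
block1 0.68 246 [237.  185.5] 17 18 [529.5 156.7] [527.4 153.7] [529.4 156.6]
block1 0.62 248 [305.5 213. ] 18 17 [465.   -5.6] [464.   -5.7] [464.9  -5.6]
block1 0.54 218 [333.  222.5] 17 16 [442.8 -70.6] [442.2 -69.5] [442.8 -70.6]
cured1 0.78 227 [457.  209.5] 17 16 [ 474.8 -363.7] [ 473.6 -357.3] [ 474.7 -363.5]
cured1 0.65 236 [325.5 132.5] 16 18 [657.7 -52.6] [653.2 -51.8] [657.5 -52.5]
cured1 0.65 13793 [351.5 123.5] 196 88 [ 679.8 -114.8] [ 674.9 -112.8] [ 679.5 -114.7]
(19.375, array([ 481.6, -365.5,  150.9]), array([-3.103, -0.007,  1.577]), array([-0.2,  1. , -0.7]), 0.595) turn 0.006 j7 0.57
[653.5, -52.5, 150.0] [31.19 17.38 -0.35]
```

Emit:
play_rows(
  deltas=[
    [6,5,2.8,-0.3,0],
    [6,10,5.6,-0.3,0],
    [6,15,8.4,-0.3,0],
    [6,20,11.2,-0.3,0],
    [6,25,14,-0.3,0],
    [6,29,16.2,-0.3,0],
    [6,31.2,17.4,-0.3,0],
    [6,31.2,17.4,-0.3,0],
    [6,31.2,17.4,-0.3,0],
    [6,31.2,17.4,-0.3,0],
  ],
)

```text
clock: 20.62
ee_pos: [652.1, -54.6, 148.0]
ee_rot: [-3.1, -0.008, 1.574]
force: [0.8, 1.0, 0.5]
width: 0.683
finger_force: 0.0
```

```bash
python3 d.py  653.5 -52.5 80 653.5 -52.5 36.5 1.571
```

```text
(20.625, array([652.1, -54.6, 148. ]), array([-3.1  , -0.008,  1.574]), array([0.8, 1. , 0.5]), 0.683) turn 0.003 j7 -0.00
[653.5, -52.5, 80.0] [0.15 0.42 6.79]
[653.5, -52.5, 36.5] [ 0.12  0.61 11.13]
```

Emit:
play_rows(
  deltas=[
    [6,0.1,0.3,4,0],
    [6,0.1,0.4,7,0],
    [6,0.1,0.5,9.5,0],
    [6,0.1,0.6,10.8,0],
    [6,0.1,0.6,11.1,0],
    [3.2,0.1,0.6,11.1,0],
    [3.2,0.1,0.6,11.1,0],
    [3.2,0.1,0.6,11.1,0],
    [3.2,0.1,0.6,11.1,0],
    [3.2,0.1,0.6,11.1,0],
  ],
)

```text
clock: 21.88
ee_pos: [654.8, -49.9, 37.8]
ee_rot: [-3.101, -0.009, 1.577]
force: [-0.4, 0.2, 5.7]
width: 0.45
finger_force: 15.0
```

```bash
python3 d.py 653.5 -52.5 150 405 -364.5 150  1.571
```

```text
(21.875, array([654.8, -49.9,  37.8]), array([-3.101, -0.009,  1.577]), array([-0.4,  0.2,  5.7]), 0.45) turn 0.006 j7 -0.02
[653.5, -52.5, 150.0] [ -0.15  -0.58 -11.21]
[405.0, -364.5, 150.0] [-31.2  -25.61 -10.49]
```

Emit:
play_rows(
  deltas=[
    [3.2,0,-0.2,-4,0],
    [3.2,0,-0.4,-8,0],
    [3.2,0,-0.6,-11.5,0],
    [3.2,-4.6,-4,-12,0],
    [3.2,-9.2,-8,-11.5,0],
    [3.2,-13.8,-12,-11,0],
    [3.2,-18.4,-16,-11,0],
    [3.2,-23,-20,-10.7,0],
    [3.2,-28,-23.5,-10.5,0],
    [3.2,-31.2,-25.6,-10.5,0],
  ],
)

```text
clock: 23.12
ee_pos: [402.1, -366.9, 149.5]
ee_rot: [-3.099, -0.009, 1.574]
force: [0.7, -0.4, -0.0]
width: 0.452
finger_force: 14.9
```

Emit:
play_rows(
  deltas=[
    [3.2,0,0,0,0],
    [3.2,0,0,0,0],
  ],
)

```text
clock: 23.38
ee_pos: [405.2, -363.6, 149.4]
ee_rot: [-3.1, -0.01, 1.577]
force: [-0.6, 0.4, -0.5]
width: 0.451
finger_force: 14.9
```

```bash
python3 d.py 405 -364.5 80 405 -364.5 17.5  1.571
```

```text
(23.375, array([ 405.2, -363.6,  149.4]), array([-3.1  , -0.01 ,  1.577]), array([-0.6,  0.4, -0.5]), 0.451) turn 0.006 j7 0.64
[405.0, -364.5, 80.0] [-0.16  0.27  6.93]
[405.0, -364.5, 17.5] [-0.23  0.53 13.18]
```

Emit:
play_rows(
  deltas=[
    [3.2,-0.1,0.2,4,0],
    [3.2,-0.2,0.3,8,0],
    [3.2,-0.2,0.4,11,0],
    [3.2,-0.2,0.5,12.6,0],
    [3.2,-0.2,0.5,13.1,0],
    [3.2,-0.2,0.5,13.2,0],
    [5.2,-0.2,0.5,13.2,0],
    [5.2,-0.2,0.5,13.2,0],
    [5.2,-0.2,0.5,13.2,0],
    [5.2,-0.2,0.5,9,0],
  ],
)

```text
clock: 24.62
ee_pos: [404.1, -364.3, 57.6]
ee_rot: [-3.095, -0.013, 1.577]
force: [0.6, 0.6, 0.8]
width: 0.59
finger_force: 0.0
```

```bash
python3 d.py 405 -364.5 130 443 -72 120  1.571
```

```text
(24.625, array([ 404.1, -364.3,   57.6]), array([-3.095, -0.013,  1.577]), array([0.6, 0.6, 0.8]), 0.59) turn 0.006 j7 0.64
[405.0, -364.5, 130.0] [ 0.07 -0.25 -7.24]
[443.0, -72.0, 120.0] [29.28  3.79 -6.05]
```

Emit:
play_rows(
  deltas=[
    [6,0,0,-5,0],
    [6,0,0,-8,0],
    [6,5,0.6,-8,0],
    [6,10,1.2,-8,0],
    [6,15,1.9,-8,0],
    [6,20,2.5,-8,0],
    [6,25,3.2,-8,0],
    [6,29.3,3.8,-7,0],
    [6,29.3,3.8,-6,0],
    [6,29.3,3.8,-6,0],
  ],
)

```text
clock: 25.88
ee_pos: [444.0, -73.4, 119.9]
ee_rot: [-3.098, -0.009, 1.577]
force: [0.0, 0.1, -0.4]
width: 0.681
finger_force: 0.0
```

```bash
python3 look.py p6 240,80,500,275; python3 d.py 443 -72 14.5 1.571
```

```text
(25.925, array([444.2, -74. , 120.3]), array([-3.1, -0. ,  1.6]), array([-0.1,  0.1,  0.3]), 0.682) k 3.076923076923077
block1 0.81 246 [251.5 269. ] 18 17 [333.6 120. ] [335.  117.7] [333.6 119.9]
block1 0.78 200 [279.5 215.5] 16 16 [458.8  55.7] [458.   54.6] [458.8  55.7]
block1 0.72 245 [236.5 185.5] 18 18 [529.5 157.9] [527.3 154.9] [529.4 157.8]
block1 0.61 202 [305.5 213.5] 16 16 [463.8  -5.6] [462.8  -5.7] [463.7  -5.6]
block1 0.25 1021 [409.  288.5] 31 42 [ 289.5 -248.2] [ 291.8 -243.8] [ 289.6 -248. ]
cured1 0.71 267 [457. 209.] 19 17 [ 475.9 -363.8] [ 474.8 -357.3] [ 475.9 -363.5]
(26.025, array([444.6, -74.2, 120.6]), array([-3.1  , -0.009,  1.575]), array([ 0.2, -0.1, -0.1]), 0.686) turn 0.004 j7 0.03
[443.0, -72.0, 14.5] [ 0.12  0.28 10.61]
```

View pics/p6.png

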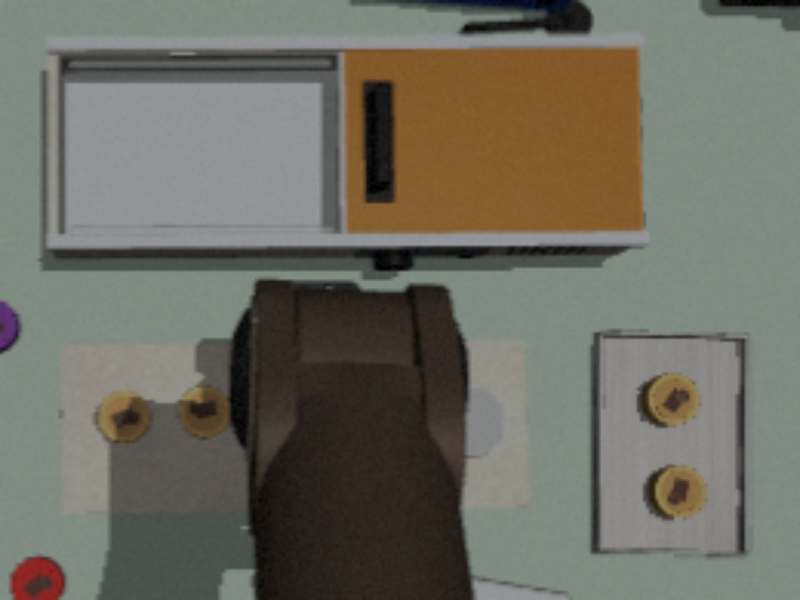

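Both finished blocks lie flat in the tray, at about (458,209) and (460,240), and the chamber is empty. Next I take the pad blocks.

Emit:
play_rows(
  deltas=[
    [6,0.1,0.1,4,0],
    [6,0.1,0.1,7,0],
    [6,0.1,0.2,9.3,0],
    [6,0.1,0.3,10.3,0],
    [6,0.1,0.3,10.5,0],
    [3.2,0.1,0.3,10.5,0],
    [3.2,0.1,0.3,10.5,0],
    [3.2,0.1,0.3,10.5,0],
    [3.2,0.1,0.3,10.5,0],
    [3.2,0.1,0.3,10.5,0],
  ],
)

```text
clock: 27.28
ee_pos: [443.7, -71.0, 16.0]
ee_rot: [-3.101, -0.009, 1.577]
force: [-1.8, -0.7, 7.0]
width: 0.451
finger_force: 15.0
```

```bash
python3 d.py 443 -72 120 658 -60 130  1.571
```

```text
(27.275, array([443.7, -71. ,  16. ]), array([-3.101, -0.009,  1.577]), array([-1.8, -0.7,  7. ]), 0.451) turn 0.006 j7 -0.00
[443.0, -72.0, 120.0] [ -0.    -0.49 -10.38]
[658.0, -60.0, 130.0] [  1.08  20.96 -12.25]
```

Emit:
play_rows(
  deltas=[
    [3.2,0,-0.2,-4,0],
    [3.2,0,-0.4,-8,0],
    [3.2,0,-0.5,-11,0],
    [3.2,0.3,4,-12,0],
    [3.2,0.5,9,-12.3,0],
    [3.2,0.8,14,-12.3,0],
    [3.2,1.0,18,-12.3,0],
    [3.2,1.1,20.9,-12.3,0],
    [3.2,1.1,20.9,-12.3,0],
    [3.2,1.1,20.9,-12.3,0],
  ],
)

```text
clock: 28.52
ee_pos: [656.0, -59.8, 129.2]
ee_rot: [-3.098, -0.009, 1.577]
force: [-0.4, -0.0, -0.7]
width: 0.454
finger_force: 14.9
```

```bash
python3 d.py 658 -60 80 658 -60 38.5  1.571
```

```text
(28.525, array([656. , -59.8, 129.2]), array([-3.098, -0.009,  1.577]), array([-0.4, -0. , -0.7]), 0.454) turn 0.006 j7 -0.01
[658.0, -60.0, 80.0] [-0.07  0.42  4.91]
[658.0, -60.0, 38.5] [-0.11  0.6   9.06]
```

Emit:
play_rows(
  deltas=[
    [3.2,-0.1,0.3,3,0],
    [3.2,-0.1,0.4,6,0],
    [3.2,-0.1,0.6,8.3,0],
    [3.2,-0.1,0.6,9.0,0],
    [3.2,-0.1,0.6,9.1,0],
    [5.4,-0.1,0.6,9.1,0],
    [5.4,-0.1,0.6,9.1,0],
    [5.4,-0.1,0.6,9.1,0],
    [5.4,-0.1,0.6,5,0],
    [5.4,-0.1,0.6,0,0],
  ],
)

```text
clock: 29.78
ee_pos: [662.3, -60.6, 129.5]
ee_rot: [-3.097, -0.01, 1.577]
force: [1.4, 0.3, 0.5]
width: 0.618
finger_force: 0.0
```

```bash
python3 look.py p7 240,80,500,275; python3 d.py 463.5 -7 120 1.571
```

```text
(29.825, array([666.5, -60.9, 137.9]), array([-3.1, -0. ,  1.6]), array([ 3. , -1.1,  5.4]), 0.619) k 3.076923076923077
block1 0.68 221 [305.5 213. ] 16 17 [465.   -5.6] [464.   -5.7] [464.9  -5.6]
block1 0.67 224 [236.5 185. ] 16 17 [530.7 157.9] [528.5 154.9] [530.6 157.8]
block1 0.62 232 [279. 215.] 17 17 [460.   56.9] [459.1  55.7] [460.   56.9]
block1 0.54 255 [251.5 269. ] 18 17 [333.6 120. ] [335.  117.7] [333.6 119.9]
block1 0.39 6270 [170.5 146.5] 78 126 [621.5 314.8] [617.7 308.9] [621.3 314.5]
cured1 0.74 235 [457.5 209.5] 18 16 [ 474.8 -364.9] [ 473.6 -358.5] [ 474.7 -364.6]
cured1 0.67 255 [459. 239.] 19 17 [ 405.3 -367.1] [ 405.4 -360.6] [ 405.3 -366.8]
(29.925, array([665.2, -60.8, 132.9]), array([-3.106, -0.009,  1.577]), array([-0.7, -0.8, -0.4]), 0.613) turn 0.006 j7 -0.01
[463.5, -7.0, 120.0] [  5.49 -20.08   2.06]
```

Emit:
play_rows(
  deltas=[
    [6,1.4,-4,0,0],
    [6,2.8,-9,0,0],
    [6,4.2,-14,0,0],
    [6,5.2,-18,1,0],
    [6,5.5,-20.1,2,0],
    [6,5.5,-20.1,2,0],
    [6,5.5,-20.1,2,0],
  ],
)

```text
clock: 30.8
ee_pos: [462.2, -6.9, 118.4]
ee_rot: [-3.101, -0.009, 1.577]
force: [0.1, -0.4, 1.2]
width: 0.683
finger_force: 0.0
```

```bash
python3 d.py 463.8 -7.3 15 1.571
```

```text
(30.8, array([462.2,  -6.9, 118.4]), array([-3.101, -0.009,  1.577]), array([ 0.1, -0.4,  1.2]), 0.683) turn 0.006 j7 -0.12
[463.8, -7.3, 15.0] [-0.14  0.58 10.32]
```

Emit:
play_rows(
  deltas=[
    [6,-0.1,0.3,4,0],
    [6,-0.1,0.4,7,0],
    [6,-0.1,0.5,9.3,0],
    [6,-0.1,0.6,10.1,0],
    [6,-0.1,0.6,10.3,0],
    [3.2,-0.1,0.6,10.3,0],
    [3.2,-0.1,0.6,10.3,0],
    [3.2,-0.1,0.6,10.3,0],
    [3.2,-0.1,0.6,10.3,0],
    [3.2,-0.1,0.6,10.3,0],
  ],
)

```text
clock: 32.05
ee_pos: [463.4, -6.8, 15.8]
ee_rot: [-3.101, -0.009, 1.577]
force: [-1.5, -0.4, 7.0]
width: 0.45
finger_force: 15.0
```

```bash
python3 d.py 463 -7 120 658 0 130  1.571
```

```text
(32.05, array([463.4,  -6.8,  15.8]), array([-3.101, -0.009,  1.577]), array([-1.5, -0.4,  7. ]), 0.45) turn 0.006 j7 -0.15
[463.0, -7.0, 120.0] [  0.08  -0.46 -10.41]
[658.0, 0.0, 130.0] [  0.67  18.99 -12.19]
```

Emit:
play_rows(
  deltas=[
    [3.2,0,-0.2,-4,0],
    [3.2,0,-0.4,-8,0],
    [3.2,0,-0.5,-11,0],
    [3.2,0.2,4,-12,0],
    [3.2,0.4,9,-12.3,0],
    [3.2,0.5,14,-12.3,0],
    [3.2,0.7,17.5,-12.3,0],
    [3.2,0.7,19,-12.3,0],
    [3.2,0.7,19,-12.3,0],
    [3.2,0.7,19,-12.3,0],
  ],
)

```text
clock: 33.3
ee_pos: [656.8, 0.2, 130.0]
ee_rot: [-3.099, -0.009, 1.577]
force: [1.0, 0.7, -1.0]
width: 0.45
finger_force: 14.9
```

```bash
python3 d.py 658 1 38.5  1.571
```

```text
(33.3, array([6.568e+02, 2.000e-01, 1.300e+02]), array([-3.099, -0.009,  1.577]), array([ 1. ,  0.7, -1. ]), 0.45) turn 0.006 j7 -0.11
[658.0, 1.0, 38.5] [-0.01  0.52  9.13]
```

Emit:
play_rows(
  deltas=[
    [3.2,0,0.2,3,0],
    [3.2,0,0.3,6,0],
    [3.2,0,0.5,8.3,0],
    [3.2,0,0.5,9.0,0],
    [3.2,0,0.5,9.1,0],
    [5.4,0,0.5,9.1,0],
    [5.4,0,0.5,9.1,0],
    [5.4,0,0.5,9.1,0],
    [5.4,0,0.2,5,0],
    [5.4,0,0,0,0],
  ],
)

```text
clock: 34.55
ee_pos: [656.9, 0.3, 130.3]
ee_rot: [-3.097, -0.009, 1.577]
force: [1.1, -0.5, 0.4]
width: 0.615
finger_force: 0.0
```

```bash
python3 look.py p8 240,80,500,275; python3 d.py 459.5 53 120 1.571
```

```text
(34.6, array([660.8,   0.4, 138.6]), array([-3.1, -0. ,  1.6]), array([2.4, 0.2, 4.5]), 0.608) k 3.076923076923077
block1 0.52 242 [251.5 269. ] 18 17 [333.6 120. ] [335.  117.7] [333.6 119.9]
block1 0.46 205 [278. 215.] 15 17 [460.   59.3] [459.1  58. ] [460.   59.2]
cured1 0.6 242 [457.5 209. ] 18 17 [ 475.9 -364.9] [ 474.8 -358.5] [ 475.9 -364.7]
cured1 0.48 263 [459.5 239. ] 20 17 [ 405.3 -368.3] [ 405.4 -361.8] [ 405.3 -368. ]
(34.7, array([6.598e+02, 3.000e-01, 1.337e+02]), array([-3.106, -0.01 ,  1.577]), array([-0.6,  0.4, -0.1]), 0.615) turn 0.006 j7 -0.11
[459.5, 53.0, 120.0] [  5.37 -19.93   2.13]
```

Emit:
play_rows(
  deltas=[
    [6,1.4,-4,0,0],
    [6,2.8,-9,0,0],
    [6,4.2,-14,0,0],
    [6,5.2,-18,1,0],
    [6,5.4,-19.9,2,0],
    [6,5.4,-19.9,2,0],
    [6,5.4,-19.9,2,0],
  ],
)

```text
clock: 35.58
ee_pos: [458.7, 53.1, 119.1]
ee_rot: [-3.1, -0.009, 1.576]
force: [-0.5, 0.5, 0.7]
width: 0.684
finger_force: 0.0
```

```bash
python3 look.py p9 240,80,500,275; python3 d.py 459.5 54 15 1.571
```

```text
(35.625, array([458.9,  53.1, 119.1]), array([-3.1, -0. ,  1.6]), array([ 0.1, -1.1,  0.1]), 0.683) k 3.076923076923077
block1 0.71 255 [303.  129.5] 17 18 [664.6   1.2] [660.    1.1] [664.4   1.2]
block1 0.68 228 [331.  268.5] 17 18 [335.1 -65.9] [336.5 -64.9] [335.2 -65.9]
block1 0.65 257 [329.  129.5] 17 18 [665.  -60.9] [660.4 -60. ] [664.8 -60.9]
cured1 0.78 233 [457.5 209. ] 18 17 [ 475.9 -364.9] [ 474.8 -358.5] [ 475.9 -364.7]
cured1 0.71 246 [459. 239.] 19 17 [ 405.3 -367.1] [ 405.4 -360.6] [ 405.3 -366.8]
(35.725, array([458.7,  53.1, 119. ]), array([-3.1  , -0.01 ,  1.576]), array([ 1.7,  0.3, -0.5]), 0.682) turn 0.005 j7 -0.25
[459.5, 54.0, 15.0] [-1.000e-02  5.100e-01  1.039e+01]
```

View pics/p9.png

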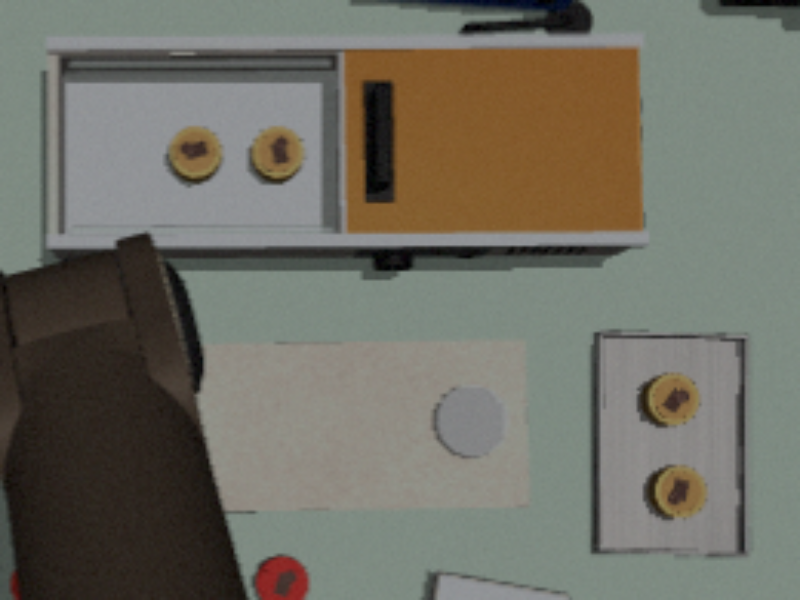

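Two new blocks lie face up in the chamber, at about (303,129.5) and (329,129.5). One block is left on the pad, under the gripper.

Emit:
play_rows(
  deltas=[
    [6,0,0.2,4,0],
    [6,0,0.3,7,0],
    [6,0,0.4,9.3,0],
    [6,0,0.5,10.1,0],
    [6,0,0.5,10.3,0],
    [3.2,0,0.5,10.3,0],
    [3.2,0,0.5,10.3,0],
    [3.2,0,0.5,10.3,0],
    [3.2,0,0.5,10.3,0],
    [3.2,0,0.5,10.3,0],
  ],
)

```text
clock: 36.98
ee_pos: [458.9, 54.2, 16.5]
ee_rot: [-3.101, -0.009, 1.577]
force: [-0.9, -0.7, 6.8]
width: 0.451
finger_force: 15.0
```

```bash
python3 d.py 463 54 120 658 62 130  1.571
```

```text
(36.975, array([458.9,  54.2,  16.5]), array([-3.101, -0.009,  1.577]), array([-0.9, -0.7,  6.8]), 0.451) turn 0.006 j7 -0.29
[463.0, 54.0, 120.0] [ 7.000e-02 -1.000e-02 -1.035e+01]
[658.0, 62.0, 130.0] [  0.77  19.43 -12.14]
```

Emit:
play_rows(
  deltas=[
    [3.2,0,-0.2,-4,0],
    [3.2,0,-0.4,-8,0],
    [3.2,0,-0.5,-11,0],
    [3.2,0.2,4,-12,0],
    [3.2,0.4,9,-12.3,0],
    [3.2,0.5,14,-12.3,0],
    [3.2,0.7,17.5,-12.3,0],
    [3.2,0.8,19.4,-12.3,0],
    [3.2,0.8,19.4,-12.3,0],
    [3.2,0.8,19.4,-12.3,0],
  ],
)

```text
clock: 38.22
ee_pos: [656.3, 62.2, 130.5]
ee_rot: [-3.099, -0.009, 1.577]
force: [0.3, -0.6, 0.9]
width: 0.451
finger_force: 14.9
```

```bash
python3 d.py 658 62 38.5  1.571
```

```text
(38.225, array([656.3,  62.2, 130.5]), array([-3.099, -0.009,  1.577]), array([ 0.3, -0.6,  0.9]), 0.451) turn 0.006 j7 -0.20
[658.0, 62.0, 38.5] [-0.11  0.56  9.18]
```

Emit:
play_rows(
  deltas=[
    [3.2,-0.1,0.2,3,0],
    [3.2,-0.1,0.3,6,0],
    [3.2,-0.1,0.5,8.3,0],
    [3.2,-0.1,0.5,9.0,0],
    [3.2,-0.1,0.5,9.1,0],
    [5.4,-0.1,0.5,9.1,0],
    [5.4,-0.1,0.5,9.1,0],
    [5.4,-0.1,0.5,9.1,0],
    [5.4,-0.1,0.2,5,0],
    [5.4,-0.1,0,-2,0],
  ],
)

```text
clock: 39.48
ee_pos: [656.6, 61.0, 142.5]
ee_rot: [-3.095, -0.009, 1.577]
force: [0.8, -0.4, 0.5]
width: 0.614
finger_force: 0.0
```

```bash
python3 d.py 657 -167 165  657 -167 94 1.571
```

```text
(39.475, array([656.6,  61. , 142.5]), array([-3.095, -0.009,  1.577]), array([ 0.8, -0.4,  0.5]), 0.614) turn 0.006 j7 -0.20
[657.0, -167.0, 165.0] [-22.78  -0.21  -2.45]
[657.0, -167.0, 94.0] [-22.84   0.12   4.64]
```

Emit:
play_rows(
  deltas=[
    [0,-1,0,-3,0],
    [0,-5,0,-4,0],
    [0,-10,-0.1,-4,0],
    [0,-15,-0.2,-3,0],
    [0,-20,-0.2,-2.5,0],
    [0,-22.8,-0.2,-2.5,0],
    [0,-22.8,-0.2,-2.5,0],
    [0,-22.8,-0.2,-2.5,0],
  ],
)

```text
clock: 40.48
ee_pos: [658.7, -165.5, 166.3]
ee_rot: [-3.1, -0.011, 1.578]
force: [-0.2, 0.6, 0.3]
width: 0.007
finger_force: 0.0
```

```bash
python3 look.py p10 240,80,500,275; python3 d.py  657 -167 94 1.571
```

```text
(40.525, array([ 658.8, -164.9,  166.3]), array([-3.1, -0. ,  1.6]), array([-0.2,  0.7,  0.9]), 0.002) k 3.076923076923077
block1 0.72 214 [330.5 269. ] 16 17 [333.9 -64.8] [335.4 -63.7] [334.  -64.7]
block1 0.67 191 [276.5 129.5] 16 16 [664.2  64.5] [659.6  63.2] [664.   64.4]
block1 0.64 233 [236.5 186. ] 18 17 [528.3 157.9] [526.2 154.9] [528.2 157.8]
block1 0.62 240 [251.5 269. ] 18 17 [333.6 120. ] [335.  117.7] [333.6 119.9]
block1 0.6 242 [329.  129.5] 17 18 [665.  -60.9] [660.4 -60. ] [664.8 -60.9]
block1 0.58 258 [302.5 129.5] 18 18 [664.6   2.4] [660.    2.2] [664.4   2.4]
cured1 0.43 77 [463.  209.5] 7 14 [ 474.8 -377.9] [ 473.7 -371.2] [ 474.8 -377.6]
(40.625, array([ 658.9, -165. ,  166.3]), array([-3.1  , -0.01 ,  1.579]), array([ 1.2, -0.5,  0.9]), 0.011) turn 0.008 j7 0.15
[657.0, -167.0, 94.0] [-0.27  0.11  7.23]
```

View pics/p10.png

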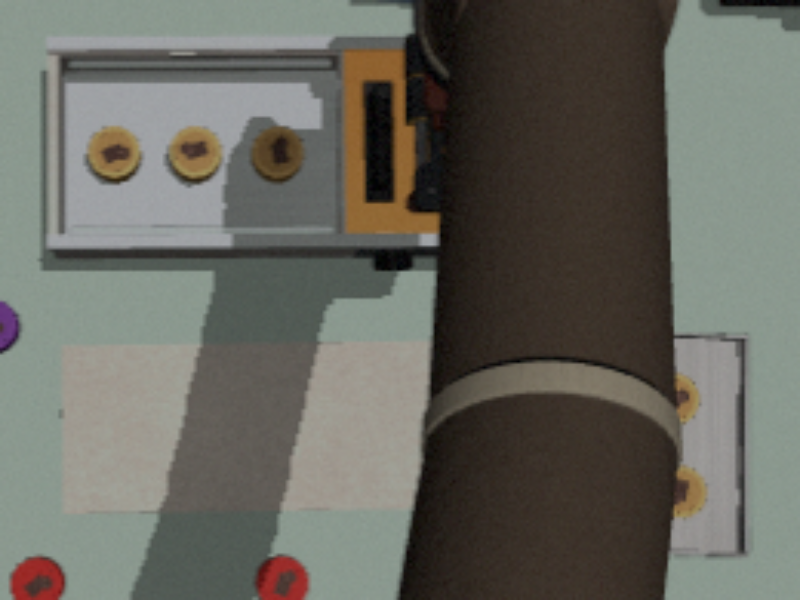

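All three new blocks lie face up in the chamber and the pad is empty. Both finished blocks are in the tray. Now I shut the cover by pushing the fin.

Emit:
play_rows(
  deltas=[
    [0,-0.3,0,4,0],
    [0,-0.3,0.1,7.0,0],
    [0,-0.3,0.1,7.2,0],
    [0,1,0.1,7.2,0],
    [0,4,0.1,7.2,0],
    [0,7,0.1,7.2,0],
    [0,10,0.1,7.2,0],
    [0,13,0.1,7.2,0],
    [0,16,0.1,7.2,0],
    [0,18,0.1,7.2,0],
  ],
)

```text
clock: 41.88
ee_pos: [656.0, 16.1, 97.6]
ee_rot: [-3.102, -0.01, 1.579]
force: [0.2, -1.7, 0.8]
width: 0.006
finger_force: 1.0
```

Emit:
play_rows(
  deltas=[
    [0,2,0,0,0],
    [0,3.5,0,0,0],
    [0,4.2,0,0,0],
    [0,4.5,0,0,0],
    [0,4.8,0,0,0],
    [0,5.0,0,0,0],
    [0,5.2,0,0,0],
    [0,5.2,0,0,0],
  ],
)

```text
clock: 42.88
ee_pos: [655.2, 62.4, 96.3]
ee_rot: [-3.1, -0.006, 1.575]
force: [0.0, -7.6, 2.0]
width: 0.007
finger_force: 3.5
```

The cover is against its stop, pushing back with 7.6 N. Now the lever.

Emit:
play_rows(
  deltas=[
    [0,-0.8,0,0,0],
    [0,-1.5,0,-2,0],
    [0,-1.5,0,-7,0],
    [0,-1.5,0,-8,0],
  ],
)

```text
clock: 43.38
ee_pos: [660.8, 50.2, 181.2]
ee_rot: [-3.107, -0.011, 1.576]
force: [-0.4, 1.4, -0.1]
width: 0.004
finger_force: 0.0
```

```bash
python3 look.py p11 120,80,460,335; python3 d.py 502 320 170 1.571
```

```text
(43.425, array([660.4,  50.1, 180.8]), array([-3.1, -0. ,  1.6]), array([0.1, 0.5, 0.8]), 0.007) k 2.3529411764705883
block1 0.76 204 [250. 269.] 15 17 [333.6 123.5] [335.  121.1] [333.6 123.4]
block1 0.58 2127 [332.5 125.5] 42 60 [674.7 -69.3] [669.9 -68.2] [674.5 -69.2]
block1 0.54 279 [237. 186.] 19 19 [528.3 156.7] [526.2 153.7] [528.2 156.6]
cured1 0.73 249 [457. 209.] 19 17 [ 475.9 -363.8] [ 474.8 -357.3] [ 475.9 -363.5]
cured1 0.54 237 [459.5 239.5] 18 16 [ 404.1 -368.3] [ 404.3 -361.7] [ 404.1 -368. ]
cured1 0.53 3091 [457.5 223.5] 50 74 [ 441.7 -364.3] [ 441.2 -357.9] [ 441.7 -364. ]
(43.525, array([658.6,  50. , 176.9]), array([-3.101, -0.01 ,  1.577]), array([-0.2,  0.1, -0.5]), 0.007) turn 0.006 j7 -0.17
[502.0, 320.0, 170.0] [ 27.09 -15.45   1.59]
```

Emit:
play_rows(
  deltas=[
    [0,4,-2.3,0,0],
    [0,9,-5.2,0,0],
    [0,14,-8,0,0],
    [0,19,-10.8,0.5,0],
    [0,24,-13.7,1,0],
    [0,27.1,-15.4,1.6,0],
    [0,27.1,-15.4,1.6,0],
    [0,27.1,-15.4,1.6,0],
  ],
)

```text
clock: 44.52
ee_pos: [502.4, 318.9, 168.1]
ee_rot: [-3.099, -0.008, 1.576]
force: [1.2, -0.9, -0.7]
width: 0.006
finger_force: 0.0
```

```bash
python3 look.py p12 120,80,460,335|head -1; python3 d.py 502 320 95 541 320 95 1.571
```

```text
(44.575, array([502.9, 318.4, 168.4]), array([-3.1, -0. ,  1.6]), array([ 0.4, -0.6, -0. ]), 0.007) k 2.3529411764705883
(44.675, array([503.2, 318.4, 168.8]), array([-3.1  , -0.009,  1.574]), array([0.6, 0.3, 0.9]), 0.001) turn 0.003 j7 -0.69
[502.0, 320.0, 95.0] [0.09 0.18 7.38]
[541.0, 320.0, 95.0] [0.08 4.08 7.22]
```

View pics/p12.png

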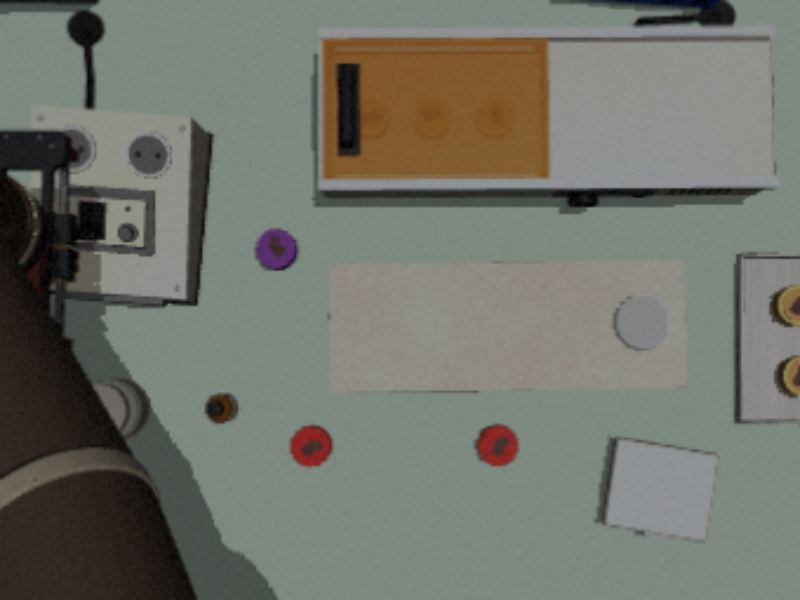

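The cover is shut flush and nothing else has moved. I descend in front of the lever and push it up-slope.

Emit:
play_rows(
  deltas=[
    [0,0.1,0.1,4,0],
    [0,0.2,0.2,7,0],
    [0,0.2,0.2,7.4,0],
    [0,0.2,0.2,7.4,0],
    [0,0.2,1.2,7.4,0],
    [0,0.2,2.0,7.4,0],
    [0,0.2,2.6,7.3,0],
    [0,0.2,3.2,7.3,0],
    [0,0.2,3.6,7.3,0],
  ],
)

```text
clock: 45.8
ee_pos: [535.1, 322.9, 94.5]
ee_rot: [-3.099, -0.009, 1.577]
force: [-1.5, -2.0, 0.7]
width: 0.004
finger_force: 0.7
```

Emit:
play_rows(
  deltas=[
    [0,0,0.2,0,0],
    [0,0,0.4,0,0],
    [0,0,0.6,0,0],
    [0,0,0.7,0,0],
    [0,0,0.7,0,0],
  ],
)

```text
clock: 46.42
ee_pos: [541.8, 322.8, 94.3]
ee_rot: [-3.099, -0.009, 1.577]
force: [-4.0, -1.1, 3.2]
width: 0.005
finger_force: 2.5
```

Emit:
play_rows(
  deltas=[
    [0,0,0.2,0,0],
    [0,0,0.4,0,0],
    [0,0,0.6,0,0],
    [0,0,0.6,0,0],
  ],
)

```text
clock: 46.92
ee_pos: [542.4, 322.8, 94.2]
ee_rot: [-3.09, -0.006, 1.579]
force: [-21.5, -5.4, 16.2]
width: 0.006
finger_force: 12.1
```

It's on the hard stop, so I back off and check.

Emit:
play_rows(
  deltas=[
    [0,0,-1,0,0],
    [0,0,-3.5,0,0],
    [0,0,-4,-3,0],
    [0,0,-4,-8,0],
    [0,-4,-4,-12,0],
    [0,-10,-4,-14,0],
    [0,-16,-4,-14,0],
    [0,-20,-4,-14,0],
    [0,-20,-4,-14,0],
  ],
)

```text
clock: 48.05
ee_pos: [516.6, 117.4, 234.3]
ee_rot: [-3.103, -0.008, 1.571]
force: [-0.2, 0.5, 0.1]
width: 0.003
finger_force: 0.0
```

```bash
python3 - <<'E'
from h import *
im=viewer.snapshot("top"); s=viewer.snapshot("scene")
cv2.imwrite("pics/p13.png",np.hstack([cv2.resize(im[80:280,120:360],(480,400)),cv2.resize(s[105:205,365:445],(320,400))])[:,:,::-1]); print(pose())
for c in("top","scene"): print([ (d["location"],round(d["score"],2)) for d in viewer.pinpoint(c,"lever_tip")[:2]])
E
```

```text
(48.15, array([516. , 121.7, 234.1]), array([-3.102, -0.01 ,  1.576]), array([0.1, 0.6, 1. ]), 0.007)
[([155.3, 170.7], 0.57), ([394.2, 212.5], 0.24)]
[([222.0, 294.3], 0.56), ([406.2, 134.0], 0.48)]
```

View pics/p13.png

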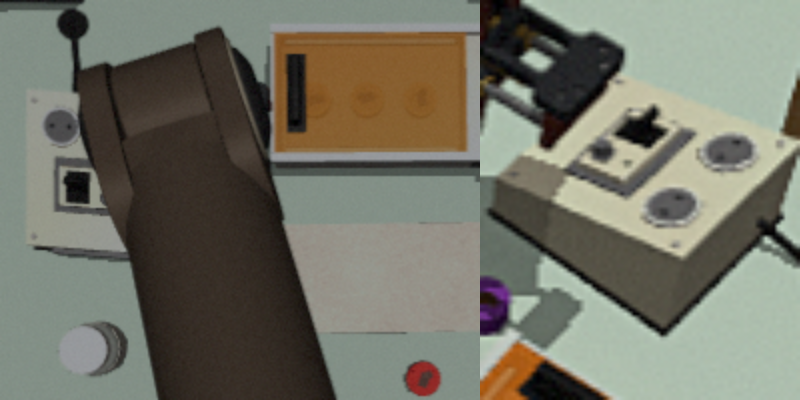

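The lever is back on: its tip is at (155,171) in the top picture and (406,134) in the scene picture, matching the on pose. The cover is shut with three blocks under it, and the robot touches nothing. Handing in.

```bash
python3 -c "
from bench import r
print(r.job_done())"
```

```text
the job is handed in; nothing more can be done
None
```

The batch is changed over and handed in, though no verdict came back: both finished blocks are in the steel tray, all three pad blocks are in the chamber, the cover is shut, and the RCD lever is back on.

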